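# Latch the finned unit and hold its spring slide at the red mark

## Task

Get the finned unit on the test fixture ready for a travel reading: first swing the steel latch bar by its yellow knob over the unit until it is fully home in its grey fork, and only then pull the spring-loaded slide out by its upright blue handle until its black pointer stands over the red marker. Finish while still holding the slide there against its spring, the bar still home; do not let go. Leave the micrometer, the mouse and the metal sleeve where they are.

Things in the scene. Friction and masses are not known exactly. Their poses are not given: they have to be found in the camera images.
- fixture: Test fixture fixed to the desk; place and yaw vary. Aluminium base plate 290 x 170 x 12 mm. Origin at desk height on the slide's centre line, 30 mm along +x from the plate's centre; z up; the slide pulls out along its own -x. In its frame, mm: black finned unit x 22..98, y -44..44, top z 76; orange spring collar x 0..22, top z 62; scale rail y -56, top z 30; end block x -172..-160, top z 38.
- latch (a joint): Angle of the steel latch bar (14 mm wide, 148 long, top at z 88 mm) about its upright pivot, rad. 0 = fully home: along the fixture's -y across the unit, end in the fork, at a hard stop. Grows as the bar opens, its end swinging counter-clockwise from above towards the fixture's +x; at most 1.5. Starts open. Stiff hinge (0.12 N m, about 2 N at the knob): it stays where it is left.
- knob (a point): Yellow upright round knob on the latch bar, 18 mm in diameter, 44 mm tall (z 88 to 132 mm), 75 mm from the pivot. The point is at its centre, half-way up (z 110 mm).
- hinge (a point): Point on the round pivot post (at the fixture's x 60, y 70 mm), on the latch's upright pivot axis, at the height of the knob's centre (z 110 mm). The knob goes round it at 75 mm radius.
- catch (a point): Grey fork that catches the end of the latch bar: middle of its slot, z 84 mm, at the fixture's x 60, y -70 mm. Fork 28 mm (fixture x) by 20 mm, top at z 96 mm, open towards the fixture's +x.
- puller: Spring-return slide: dark steel carriage 30 x 44 mm, z 14 to 42, with upright blue handle and black pointer. Origin at desk height under the handle; axes as the fixture's. Rests drawn in at the fixture's x = -45 mm; pulls out along the fixture's -x, 95 mm to a stop. A spring draws it back in when let go: about 5 N at rest, plus 80 N/m (11 N at 80 mm).
- grip (a point): Middle of the blue handle's graspable part. The handle is an upright flat bar 14 mm thick (fixture x), 24 mm wide (fixture y), free from z 42 to 102 mm; the point is on its centre line at z 80 mm. Can be grasped from above either way round.
- pointer (a point): End of the slide's thin black pointer (3 mm wide), a finger reaching out to the fixture's -y over the scale rail, z 40 mm; it moves with the handle and has the same fixture x as the handle's middle.
- mark (a point): Aim point on top of the fixed red marker on the scale rail, 10 mm long along the rail, 34 mm across it (13 mm of it to the fixture's +y of the point, 21 mm to -y), top at z 36 mm; axes as the fixture's. Its place along the rail varies, 40 to 75 mm out from the pointer's rest place. The slide is right when the pointer's fixture x equals this point's.
- micrometer_mid (a point): Bystander: an outside micrometer lying flat, about 155 x 93 x 22 mm; point near the middle of its bow, 10 mm up.
- mouse_mid (a point): Bystander: a black cordless computer mouse, 105 x 60 x 33 mm; point at its middle, half-way up.
- sleeve_mid (a point): Bystander: an aluminium sleeve standing upright, 48 mm in diameter, 45 mm tall; point at its centre, half-way up.

How it is judged:
By the outcome, as a careful person would: the job done as asked, in the order asked, and still so for the second after the job is handed in, while the arm keeps its last pose, push and grip.
It also fails if it takes over 45 s, if anything falls off the work surface, if the arm or the gripper's body presses on something with over 40 N, if the wrist force passes 120 N, or if a joint passes its speed limit or range.

## Robot

A 6-joint arm with a two-finger parallel gripper is mounted at the origin on the work surface. World frame = base frame: x ahead of the robot, y to its left, z up, the work surface at z = 0. Lengths are in m, angles in degrees, forces in N, time in s.
With the tool pointing down it reaches from about 0.3 to 0.775 m from the base axis. Payload 14.6 kg.
Tool frame: the origin (TCP) lies at the very end of the fingers, on their centre line; the grasp point (between the pads) lies behind it (pinch_z is the z of the grasp point in the tool frame, in m); z points along the fingers, y is the line along which they close (so a half turn about z gives the same grasp; the last joint's range is limited). The gripper opens to 94 mm and grips with 3 to 60 N. Pads are 16 mm wide; open, the fingers measure 119 mm over their backs; the gripper's body (75 mm by 177 mm) begins 78 mm behind the grasp point.
Start: joints at [64.767, 17.183, 87.147, -0, 75.671, -3.816], TCP at [0.201, 0.512, 0.205] pointing down, gripper open.
Joint ranges: [-173.82, 173.82], [-45.26, 126.66], [13.44, 144.39], [-59.66, 239.66], [0, 175.72], [-146.38, 146.38]. Speed limits (degrees/s): [127.2, 127.2, 147.25, 180, 180, 180].

## Interface

Orientations are given as a 3x3 rotation matrix whose columns are the frame's x, y, z axes.
In Python, from bench import * gives the robot as it stands.
- The arm moves only by the tool carry_out, never from a script. Its argument "motion" is a list of rows, each an object with "travel": the shift along the tool's x, y, z in m, a list of three; "angular": the turn, a rotation vector about the tool's x, y, z in degrees, a list of three; "gripper": the gripper's target within -1 to 1 (fully open at 1, half-way at 0, shut at -1). In form: [{"travel": [tx, ty, tz], "angular": [wx, wy, wz], "gripper": gripper}, ...]. A call has exactly 10 rows; each row shifts and turns the commanded pose from where the row before left it, along the tool's axes as they then stand; what a row does not reach is not made up. A row lasts 1/10 s, in which the tool goes at most 50 mm and 8.59 degrees, less where a joint would pass 70% of its speed; a pose out of reach is approached as far as the arm can. A call is refused whole if a number of a shift passes 0.05 or a number of a turn 8.59, either way. A call with a gripper value outside its range is refused whole. The fingers move at their own pace and stop on an object; "squeeze" is the grip in N (left out, the last holds). Time passes only in rows, so rows that do not move let the fingers close, or fill a call up. It gives the time, the measured TCP pose, the force, the opening and the grip force at its end, in the units of the state.
- observe(): the state, without advancing time (a new reading comes with each control period).
- get_image(name): name is "side" or "top"; returns a dict with "img" (420x560x3 uint8, red, green, blue), "range_z" (420x560 float32, m along the optical axis (not along the pixel's ray), 0 where there is no reading), "fx", "fy", "cx", "cy" (pixels), "eye" and "attitude" of the camera in the world. Camera axes: x right, y down, z forward; pixel columns grow to the right and rows downward; lengths in m; the calibration is good to about 2 mm. A picture is of the moment at which its call begins.
- job_done(): hands the job in; it is judged then, once.
Trained networks look in the newest picture that a camera, given by its name, has taken for a name from the list of things; names that differ only in an ending like _2 or _b are one class to them, and where a whole thing is asked for, a point or a joint stands for the part that bears it (a point fixed in the world has none). Each returns a list of dicts, best first, with "conf" (0 to 1); they miss things now and then, are a little off and sometimes report something else, mostly with a low value. They report only what shows in the picture. A call takes as long as a camera call.
- boxes_of(camera, label): "bbox" ([left, top, right, bottom] in pixels, round what is visible of it).
- silhouettes(camera, label): "mask" (420x560 bool, what is visible of it) and "bbox" ([left, top, right, bottom] in pixels, round what is visible of it).
The state is a dict: "time_s": time; "joints": joint angles; "joint_vel": joint speeds; "effort": joint torques, N m; "ee_pos": TCP position; "tool_rot": TCP orientation; "contact_force": force on the tool from outside, world axes, zero at the start; "moment": the same for the moment, N m; "opening": finger opening in m; "gripper_force": force on a finger pad.
Only numpy, scipy, OpenCV 4.12 (cv2) and the standard library are available. Lean on these libraries where they do the work, as an engineer would, in place of code of your own. Each camera call takes 0.05 s, during which the arm holds its last target. There are 200 camera calls.

## Working session

There is one attempt and no reset: what is moved stays moved. The work goes in short steps, Python scripts to look and compute and a tool call to move; the robot and the scene stay as the last step left them, time stands still between calls to the robot, and variables do not carry over. Pictures are saved under pics/ and viewed, at most 10 in all, crops included, and the job is handed in when it is done.

Besides the shell and the picture viewer there is one more tool, called after "Request:" by a JSON object that holds its "name" and its "arguments". carry_out: Moves the arm, as the interface text tells. Its arguments: {"type":"object","properties":{"motion":{"type":"array","items":{"type":"object","properties":{"travel":{"type":"array","items":{"type":"number"}},"angular":{"type":"array","items":{"type":"number"}},"gripper":{"type":"number"}}}},"squeeze":{"type":"number"}},"required":["motion"]}

```bash
mkdir -p pics
python3 - <<'E'
from bench import *
import cv2,numpy as np
s=observe();print({k:np.round(v,3).tolist() for k,v in s.items()}); 
try: print(pinch_z)
except Exception as e: print(e)
for n in("top","side"):
    d=get_image(n);cv2.imwrite(f"pics/{n}0.png",d["img"][:,:,::-1]);print(n,d["fx"],d["cx"],d["cy"],d["eye"],np.round(d["attitude"],3).tolist())
E
ls
```

```text
{'time_s': 0.0, 'joints': [64.767, 17.214, 87.178, 0.0, 75.671, -3.815], 'joint_vel': [-0.052, -0.003, 0.018, -0.032, 0.022, 0.105], 'effort': [0.004, -53.185, -35.272, 0.071, 0.025, -0.0], 'ee_pos': [0.201, 0.512, 0.205], 'tool_rot': [[-0.931, 0.365, -0.0], [0.365, 0.931, -0.001], [0.0, -0.001, -1.0]], 'contact_force': [0.196, 0.255, 0.115], 'moment': [0.014, 0.018, 0.054], 'gripper_force': 0.0, 'opening': 0.094}
-0.0188
top 523.4222862226412 284.09722764271675 209.30501481407754 [0.41670146 0.03225287 1.0777879 ] [[-0.029, -0.982, 0.187], [-0.999, 0.026, -0.02], [0.015, -0.188, -0.982]]
side 493.82812969746317 279.12580498703255 214.98201689191185 [ 0.30640932 -0.45008251  0.69918601] [[0.824, -0.419, 0.381], [-0.566, -0.603, 0.562], [-0.006, -0.679, -0.734]]
pics
```

View pics/top0.png

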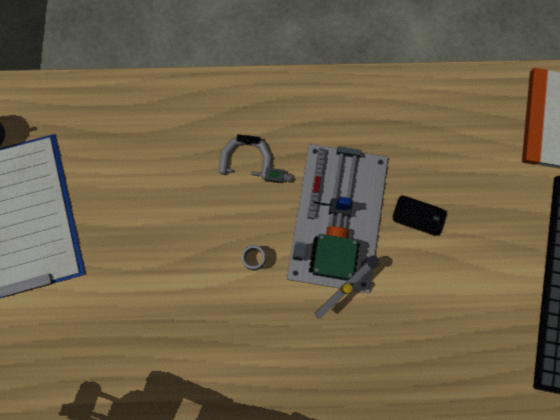

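View pics/side0.png

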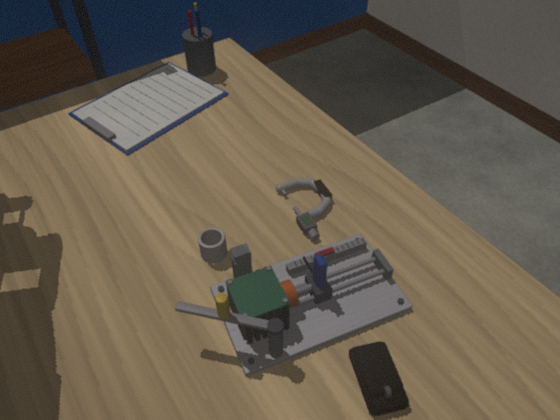

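Both views show the fixture lying about along world x. In the top view the blue handle is at (344,203), the red marker at (318,184), the yellow knob at (348,288), the pivot at (374,264) and the fork at (300,250). The slide pulls towards world +x.

```bash
cat > h.py <<'E'
from bench import *
import cv2,numpy as np
def ray(d,px,z):
    px=np.atleast_2d(px).astype(float)
    c=np.c_[(px[:,0]-d["cx"])/d["fx"],(px[:,1]-d["cy"])/d["fy"],np.ones(len(px))]@np.array(d["attitude"]).T
    e=np.array(d["eye"]);return e+c*((z-e[2])/c[:,2])[:,None]
def pts(d,m):
    v,u=np.nonzero(m&(d["range_z"]>0));r=d["range_z"][v,u]
    c=np.c_[(u-d["cx"])/d["fx"]*r,(v-d["cy"])/d["fy"]*r,r]
    return c@np.array(d["attitude"]).T+np.array(d["eye"])
def hsv(d,lo,hi,box):
    h=cv2.cvtColor(d["img"],cv2.COLOR_RGB2HSV);m=cv2.inRange(h,lo,hi)>0
    k=np.zeros_like(m);l,t,r,b=box;k[t:b,l:r]=1;return m&k
COL={"yellow":((20,130,60),(34,255,255)),"blue":((108,120,40),(128,255,255)),"red":((0,140,60),(6,255,255))}
BOX={"top":(285,140,395,330),"side":(170,220,420,370)}
E
python3 - <<'E'
from h import *
for n in("top","side"):
    d=get_image(n)
    for c,(lo,hi) in COL.items():
        m=hsv(d,lo,hi,BOX[n])|(hsv(d,(174,140,60),(180,255,255),BOX[n]) if c=="red" else False)
        p=pts(d,m)
        if len(p)==0: print(n,c,0);continue
        zt=np.percentile(p[:,2],95);q=p[p[:,2]>zt-.006]
        v,u=np.nonzero(m)
        print(n,c,len(p),"px",u.mean().round(1),v.mean().round(1),"z",zt.round(3),"top mean",q.mean(0).round(4),"mid",((q.max(0)+q.min(0))/2).round(4),"ext",np.ptp(q,0).round(3))
    if n=="top":
        p=pts(d,np.ones((420,560),bool)); 
        X=p[(abs(p[:,2]-.012)<.004)&(p[:,0]>.2)&(p[:,0]<.65)&(p[:,1]>-.2)&(p[:,1]<.08)]
        r=cv2.minAreaRect(X[:,:2].astype(np.float32)*1000);print("plate",r)
    for l in("fixture","hinge","catch","knob","latch","mark","puller"):
        b=boxes_of(n,l);print(n,l,[(np.round(x["bbox"]).tolist(),round(x["conf"],2)) for x in b[:2]])
E
```

```text
top yellow 94 px 346.5 288.4 z 0.135 top mean [ 0.4506 -0.0962  0.1325] mid [ 0.4505 -0.0964  0.133 ] ext [0.014 0.016 0.008]
top blue 94 px 343.7 200.8 z 0.105 top mean [ 0.6165 -0.1034  0.1025] mid [ 0.6164 -0.1033  0.1025] ext [0.015 0.021 0.007]
top red 69 px 316.4 183.7 z 0.039 top mean [ 0.6669 -0.0567  0.0368] mid [ 0.6669 -0.0566  0.0378] ext [0.032 0.012 0.008]
plate ((570.292236328125, -54.97430419921875), (249.71482849121094, 209.49708557128906), 78.87751007080078)
top fixture [([285.0, 144.0, 386.0, 318.0], 0.76)]
top hinge [([288.0, 145.0, 387.0, 322.0], 0.8), ([315.0, 194.0, 355.0, 226.0], 0.39)]
top catch [([286.0, 145.0, 389.0, 318.0], 0.76)]
top knob [([318.0, 257.0, 380.0, 318.0], 0.65), ([288.0, 143.0, 387.0, 319.0], 0.6)]
top latch [([318.0, 256.0, 380.0, 319.0], 0.66)]
top mark [([314.0, 178.0, 320.0, 191.0], 0.6), ([241.0, 244.0, 270.0, 267.0], 0.57)]
top puller [([329.0, 194.0, 354.0, 224.0], 0.78)]
side yellow 108 px 221.1 299.9 z 0.134 top mean [ 0.4488 -0.0978  0.1326] mid [ 0.449  -0.097   0.1326] ext [0.015 0.013 0.007]
side blue 65 px 320.0 259.6 z 0.104 top mean [ 0.6144 -0.1048  0.1027] mid [ 0.6147 -0.1041  0.1023] ext [0.011 0.02  0.005]
side red 39 px 326.2 251.1 z 0.039 top mean [ 0.6683 -0.0583  0.0369] mid [ 0.6658 -0.0573  0.0368] ext [0.029 0.011 0.004]
side fixture [([176.0, 234.0, 415.0, 376.0], 0.82)]
side hinge [([177.0, 233.0, 414.0, 374.0], 0.63)]
side catch [([179.0, 231.0, 412.0, 374.0], 0.78)]
side knob [([176.0, 291.0, 281.0, 330.0], 0.72)]
side latch [([176.0, 296.0, 287.0, 336.0], 0.7)]
side mark [([317.0, 249.0, 336.0, 254.0], 0.47)]
side puller [([294.0, 251.0, 331.0, 304.0], 0.66)]
```

Run:
```python
from h import *
a=get_image("top")["img"][135:330,220:400]; b=get_image("side")["img"][220:375,165:420]
a=cv2.resize(a,None,fx=3,fy=3,interpolation=3); 
cv2.imwrite("pics/zt.png",np.clip(a[:,:,::-1]*1.8,0,255)); cv2.imwrite("pics/zs.png",np.clip(cv2.resize(b,None,fx=3,fy=3,interpolation=3)[:,:,::-1]*1.8,0,255))
```

```text
[ WARN:0@0.462] global loadsave.cpp:1063 imwrite_ Unsupported depth image for selected encoder is fallbacked to CV_8U.
```

View pics/zt.png

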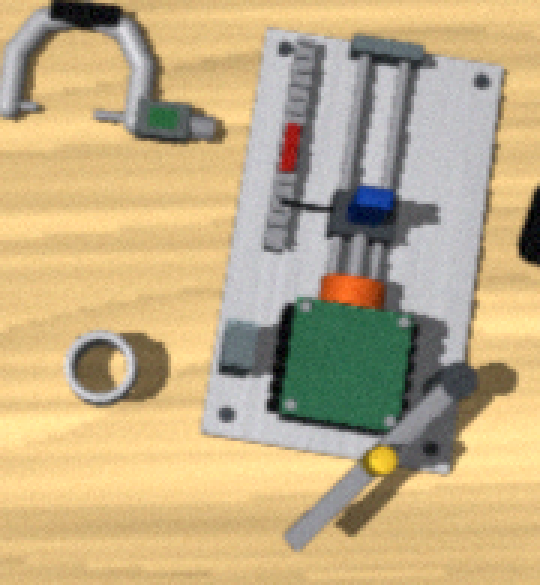

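View pics/zs.png

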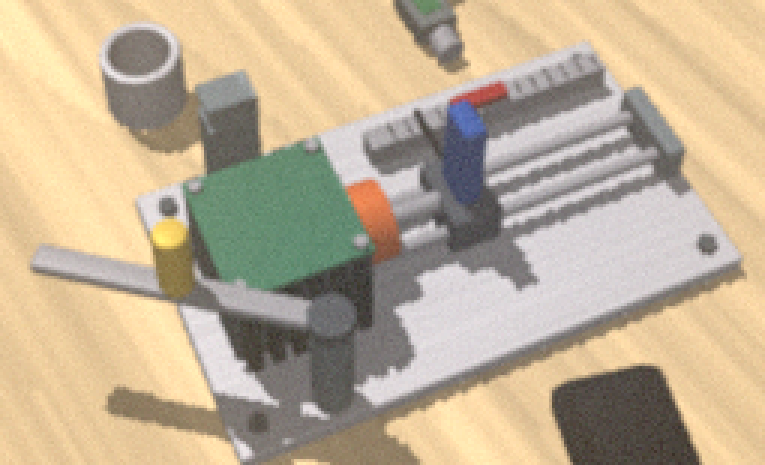

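The crops show the plate corners clearly. Visually the red marker is long along the rail, about 32 x 12 mm, which contradicts the stated 10 along x 34 across. I'll fit the fixture pose and measure the marker in its frame before deciding where to stop.

```bash
cat >> h.py <<'E'
from scipy.optimize import least_squares
def fitfix(W,F):  # world xy, fixture xy -> x,y,yaw
    W=np.array(W);F=np.array(F)
    f=lambda q:((F@np.array([[np.cos(q[2]),np.sin(q[2])],[-np.sin(q[2]),np.cos(q[2])]])+q[:2])-W).ravel()
    s=least_squares(f,[.55,-.1,3.0]);return s.x,f(s.x).reshape(-1,2)
def tof(q,P):
    c,s=np.cos(q[2]),np.sin(q[2]);D=np.atleast_2d(P)[:,:2]-q[:2];return np.c_[D@[c,s],D@[-s,c]]
E
python3 - <<'E'
from h import *
t=get_image("top");s=get_image("side")
ct=np.array([[268,28],[505,68],[450,472],[204,433]])/3+[220,135]-.33
cs=np.array([[588,42],[742,260],[246,455],[137,202]])/3+[165,220]-.33
F=np.array([[-175,-85],[-175,85],[115,85],[115,-85]])/1e3
for d,c in((t,ct),(s,cs)):
    q,r=fitfix(ray(d,c,.012)[:,:2],F);print("fit",q[:2].round(4),np.degrees(q[2]).round(2),"res mm",(r*1e3).round(1).tolist())
    n="top" if d is t else "side"
    for k,z in(("yellow",.132),("blue",.102),("red",.036)):
        m=hsv(d,*COL[k],BOX[n])
        if k=="red": m|=hsv(d,(174,140,60),(180,255,255),BOX[n])
        p=pts(d,m); zt=np.percentile(p[:,2],95);p=p[p[:,2]>zt-.006]
        f=tof(q,p)*1e3;print(n,k,"mean",f.mean(0).round(1),"min",f.min(0).round(1),"max",f.max(0).round(1))
        if k=="red":
            v,u=np.nonzero(m);f=tof(q,ray(d,np.c_[u,v],z))*1e3;print("  ray all",f.mean(0).round(1),f.min(0).round(1),f.max(0).round(1))
    # rail & pointer
    p=pts(d,np.ones((420,560),bool));f=np.c_[tof(q,p)*1e3,p[:,2]*1e3]
    g=f[(abs(f[:,1]+56)<25)&(f[:,0]>-165)&(f[:,0]<-30)&(f[:,2]>24)&(f[:,2]<34)]
    print("rail",g.min(0).round(),g.max(0).round(),np.percentile(g[:,1],[10,50,90]).round(1))
    if n=="side" or 1:
        v,u=np.nonzero(np.ones((420,560),bool)&(t["range_z"]>-1));
        R=tof(q,ray(d,np.c_[u,v],.036))*1e3
        k=(abs(R[:,0]+100)<50)&(abs(R[:,1]+56)<30)
        I=d["img"][v,u][k].astype(int);RR=R[k]
        red=(I[:,0]>1.6*I[:,1])&(I[:,0]>1.6*I[:,2])
        print(n,"loose red",red.sum(),RR[red].min(0).round(1),RR[red].max(0).round(1),RR[red].mean(0).round(1))
    pl=tof(q,ray(t if n=="top" else s,[np.array([460/3.,360/3])+[220,135]] if n=="top" else [[np.float64(330/3+165),315/3+220]],.118))*1e3
    print("post",pl)
E
```

```text
fit [ 0.5724 -0.0964] 168.99 res mm [[0.8, -0.0], [1.9, -0.5], [-2.2, -0.9], [-0.4, 1.4]]
top yellow mean [119.8  23.3] min [111.8  14.7] max [127.4  31.1]
top blue mean [-44.4  -1.6] min [-51.  -12.4] max [-38.2   9.6]
top red mean [-84.6 -57. ] min [-101.5  -61.5] max [-69.3 -52.6]
  ray all [-85.1 -57.1] [-101.3  -61.6] [-69.1 -52.5]
rail [-165.  -64.   24.] [-30. -49.  34.] [-62.6 -56.9 -50.8]
top loose red 84 [-101.7  -62.3] [-68.8 -51.7] [-85.1 -57.1]
post [[51.56180578 63.55859046]]
fit [ 0.572 -0.096] 168.84 res mm [[1.5, 1.0], [2.2, -1.1], [-4.0, -2.9], [0.3, 3.1]]
side yellow mean [120.6  25.7] min [112.4  18. ] max [128.1  32.2]
side blue mean [-43.4  -0.1] min [-48.9  -9.8] max [-38.8   9.6]
side red mean [-87.3 -56.2] min [-98.7 -60.1] max [-75.7 -51.6]
  ray all [-87.8 -56.7] [-98.6 -60. ] [-76.8 -52.8]
rail [-165.  -66.   24.] [-30. -48.  34.] [-62.1 -53.9 -50.2]
side loose red 65 [-100.2  -60.8] [-69.6 -50.5] [-87.2 -56.4]
post [[66.49307221 84.60529449]]
```

The plate fit agrees in both views (yaw 169°), and the handle sits at x≈-44 as expected. The marker spans x -102..-69 and y -62..-52, so it is turned 90° from its description. The aim point may therefore be off its middle, so I'll average a few frames and look for details.

Run:
```python
from h import *
print(observe()["time_s"])
o=[]
for n,(l,t,r,b) in(("top",(295,150,345,220)),("side",(280,235,350,290))):
    L=[get_image(n) for _ in range(8)]
    a=np.mean([x["img"][t:b,l:r].astype(float) for x in L],0)
    o.append(cv2.resize(np.clip(a*1.8,0,255).astype(np.uint8),(400,560) if n=="top" else (400,314),interpolation=cv2.INTER_NEAREST)[:,:,::-1])
    if n=="top":
        A=a;
        for v in range(26,45): print(v+t,[tuple(int(c) for c in A[v,u]) for u in range(15,31)][0:14])
        z=np.mean([x["range_z"][t:b,l:r] for x in L],0)
c=np.zeros((560,800,3),np.uint8);c[:,:400]=o[0];c[:314,400:]=o[1];cv2.imwrite("pics/m.png",c);print(observe()["time_s"])
```

```text
1.1
176 [(110, 110, 112), (110, 110, 111), (111, 110, 112), (99, 99, 102), (85, 82, 84), (88, 62, 63), (93, 34, 34), (84, 31, 31), (78, 36, 36), (73, 46, 46), (64, 55, 57), (56, 55, 57), (49, 49, 50), (52, 52, 54)]
177 [(110, 111, 112), (110, 110, 112), (109, 109, 112), (97, 96, 98), (76, 72, 74), (77, 46, 48), (88, 20, 19), (86, 13, 11), (84, 14, 13), (74, 19, 18), (54, 31, 32), (45, 44, 45), (48, 49, 50), (51, 52, 52)]
178 [(110, 110, 112), (109, 109, 111), (109, 109, 111), (93, 93, 95), (75, 65, 66), (80, 42, 42), (88, 16, 15), (87, 13, 10), (86, 12, 11), (73, 17, 16), (47, 27, 27), (43, 41, 42), (48, 48, 49), (52, 51, 53)]
179 [(108, 109, 110), (110, 110, 112), (108, 107, 110), (95, 95, 97), (75, 61, 63), (77, 27, 26), (88, 14, 12), (89, 12, 9), (86, 13, 11), (71, 20, 20), (45, 34, 35), (43, 43, 44), (49, 49, 50), (52, 52, 52)]
180 [(110, 111, 112), (109, 109, 112), (106, 106, 107), (93, 91, 94), (81, 60, 63), (84, 25, 25), (88, 15, 12), (88, 12, 9), (87, 13, 10), (74, 25, 24), (45, 35, 37), (43, 42, 43), (47, 47, 48), (50, 51, 52)]
181 [(109, 109, 111), (109, 108, 110), (102, 10
[... 2144 characters left out ...]
 33, 34), (44, 44, 44), (48, 48, 50), (47, 48, 48), (52, 53, 54), (79, 80, 81)]
192 [(108, 108, 111), (93, 93, 94), (72, 68, 70), (67, 58, 60), (59, 46, 47), (52, 37, 38), (56, 37, 38), (56, 42, 43), (49, 45, 46), (45, 44, 46), (48, 49, 50), (49, 49, 50), (60, 60, 61), (88, 87, 89)]
193 [(106, 106, 109), (94, 94, 96), (80, 79, 82), (78, 78, 79), (78, 77, 79), (78, 77, 80), (78, 76, 78), (80, 78, 80), (69, 68, 70), (51, 52, 53), (50, 49, 50), (53, 52, 53), (77, 77, 78), (105, 105, 108)]
194 [(100, 99, 102), (89, 88, 91), (84, 85, 87), (79, 79, 81), (80, 79, 82), (81, 80, 82), (80, 80, 82), (81, 81, 83), (70, 70, 71), (51, 52, 53), (48, 48, 50), (54, 53, 54), (80, 80, 82), (106, 105, 107)]
1.9
```

View pics/m.png

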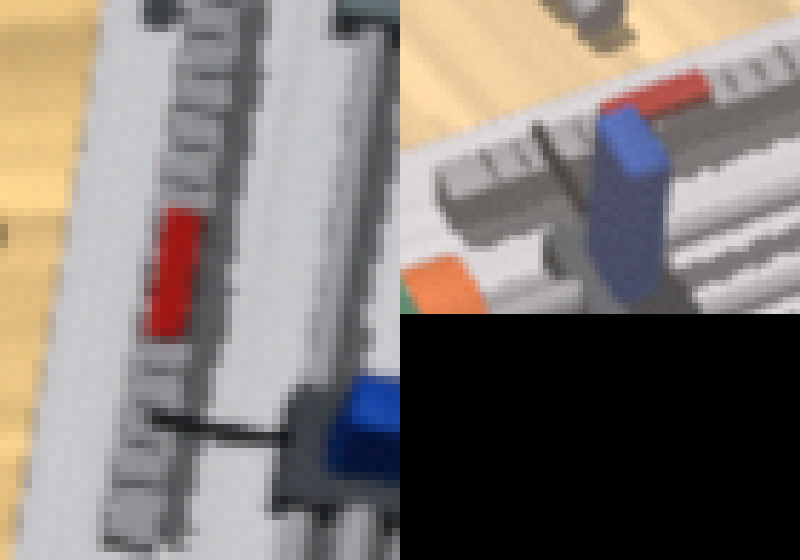

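The marker is a plain red block lying along the rail: in the top crop it runs from rows 210 to 338, and the pointer is at row 415. If it was turned about its aim point, the 13/21 split puts that point at x≈-88.5. The mirrored choice, -81.5, is only 36.5 mm out and falls outside the stated 40–75 mm. I'll aim for about -88.

First I'll move above the knob.

Request:
{"name": "carry_out", "arguments": {"motion": [{"travel": [-0.0324, -0.034, 0], "angular": [0, 0, 0], "gripper": 1}, {"travel": [-0.0324, -0.034, 0], "angular": [0, 0, 0], "gripper": 1}, {"travel": [-0.0324, -0.034, 0], "angular": [0, 0, 0], "gripper": 1}, {"travel": [-0.0324, -0.034, 0], "angular": [0, 0, 0], "gripper": 1}, {"travel": [-0.0324, -0.034, 0], "angular": [0, 0, 0], "gripper": 1}, {"travel": [-0.0324, -0.034, 0], "angular": [0, 0, 0], "gripper": 1}, {"travel": [-0.0324, -0.034, 0], "angular": [0, 0, 0], "gripper": 1}, {"travel": [-0.0324, -0.034, 0], "angular": [0, 0, 0], "gripper": 1}, {"travel": [-0.0324, -0.034, 0], "angular": [0, 0, 0], "gripper": 1}, {"travel": [-0.0324, -0.034, 0], "angular": [0, 0, 0], "gripper": 1}]}}

```text
time_s: 2.9
ee_pos: [0.3787, 0.0753, 0.2058]
tool_rot: [[-0.931, 0.365, 0.001], [0.365, 0.931, 0.0], [-0.001, 0.001, -1.0]]
contact_force: [0.9, 1.1, 0.8]
opening: 0.094
gripper_force: 0.0
```

Request:
{"name": "carry_out", "arguments": {"motion": [{"travel": [-0.0324, -0.034, 0], "angular": [0, 0, 0], "gripper": 0.3}, {"travel": [-0.0324, -0.034, 0], "angular": [0, 0, 0], "gripper": 0.3}, {"travel": [-0.0324, -0.034, 0], "angular": [0, 0, 0], "gripper": 0.3}, {"travel": [-0.0324, -0.034, 0], "angular": [0, 0, 0], "gripper": 0.3}, {"travel": [0, 0, 0], "angular": [0, 0, 6.8], "gripper": 0.3}, {"travel": [0, 0, 0], "angular": [0, 0, 6.8], "gripper": 0.3}, {"travel": [0, 0, 0], "angular": [0, 0, 6.8], "gripper": 0.3}, {"travel": [0, 0, 0], "angular": [0, 0, 6.8], "gripper": 0.3}, {"travel": [0, 0, 0], "angular": [0, 0, 0], "gripper": 0.3}, {"travel": [0, 0, 0], "angular": [0, 0, 0], "gripper": 0.3}]}}

```text
time_s: 3.9
ee_pos: [0.4493, -0.0967, 0.2055]
tool_rot: [[-0.664, 0.748, 0.0], [0.748, 0.664, 0.0], [-0.0, 0.0, -1.0]]
contact_force: [0.6, -0.2, 0.8]
opening: 0.0611
gripper_force: 0.0
```

Request:
{"name": "carry_out", "arguments": {"motion": [{"travel": [0, 0, 0.022], "angular": [0, 0, 0], "gripper": 0.3}, {"travel": [0, 0, 0.022], "angular": [0, 0, 0], "gripper": 0.3}, {"travel": [0, 0, 0.022], "angular": [0, 0, 0], "gripper": 0.3}, {"travel": [0, 0, 0.022], "angular": [0, 0, 0], "gripper": 0.3}, {"travel": [0, 0, 0.02], "angular": [0, 0, 0], "gripper": 0.3}, {"travel": [0, 0, 0], "angular": [0, 0, 0], "gripper": -1}, {"travel": [0, 0, 0], "angular": [0, 0, 0], "gripper": -1}, {"travel": [0, 0, 0], "angular": [0, 0, 0], "gripper": -1}, {"travel": [0, 0, 0], "angular": [0, 0, 0], "gripper": -1}, {"travel": [0, 0, 0], "angular": [0, 0, 0], "gripper": -1}], "squeeze": 15}}

```text
time_s: 4.9
ee_pos: [0.4496, -0.0968, 0.0981]
tool_rot: [[-0.661, 0.75, 0.001], [0.75, 0.661, -0.0], [-0.001, 0.001, -1.0]]
contact_force: [-0.1, 0.1, 0.9]
opening: 0.0247
gripper_force: 0.0
```

Request:
{"name": "carry_out", "arguments": {"motion": [{"travel": [0, 0, 0], "angular": [0, 0, 0], "gripper": -1}, {"travel": [0, 0, 0], "angular": [0, 0, 0], "gripper": -1}, {"travel": [-0.00016, 0.00493, 0], "angular": [0, 0, 3.75], "gripper": -1}, {"travel": [-0.00016, 0.00493, 0], "angular": [0, 0, 3.75], "gripper": -1}, {"travel": [-0.00016, 0.00493, 0], "angular": [0, 0, 3.75], "gripper": -1}, {"travel": [-0.00016, 0.00493, 0], "angular": [0, 0, 3.75], "gripper": -1}, {"travel": [-0.00016, 0.00493, 0], "angular": [0, 0, 3.75], "gripper": -1}, {"travel": [-0.00016, 0.00493, 0], "angular": [0, 0, 3.75], "gripper": -1}, {"travel": [-0.00016, 0.00493, 0], "angular": [0, 0, 3.75], "gripper": -1}, {"travel": [-0.00016, 0.00493, 0], "angular": [0, 0, 3.75], "gripper": -1}]}}

```text
time_s: 5.9
ee_pos: [0.4842, -0.0783, 0.0979]
tool_rot: [[-0.195, 0.981, -0.001], [0.981, 0.195, 0.002], [0.002, -0.0, -1.0]]
contact_force: [-4.0, 9.0, 8.3]
opening: 0.0174
gripper_force: 15.0
```

Request:
{"name": "carry_out", "arguments": {"motion": [{"travel": [0.0002, 0.00493, 0], "angular": [0, 0, 3.75], "gripper": -1}, {"travel": [0.0002, 0.00493, 0], "angular": [0, 0, 3.75], "gripper": -1}, {"travel": [0, 0.00493, 0], "angular": [0, 0, 3.75], "gripper": -1}, {"travel": [0, 0.00493, 0], "angular": [0, 0, 3.75], "gripper": -1}, {"travel": [-0.0001, 0.00493, 0], "angular": [0, 0, 3.75], "gripper": -1}, {"travel": [-0.0001, 0.00493, 0], "angular": [0, 0, 3.75], "gripper": -1}, {"travel": [0, 0.0005, 0], "angular": [0, 0, 0], "gripper": -1}, {"travel": [0, 0.0005, 0], "angular": [0, 0, 0], "gripper": -1}, {"travel": [0, 0, 0], "angular": [0, 0, 0], "gripper": -1}, {"travel": [0, 0, 0], "angular": [0, 0, 0], "gripper": -1}]}}

```text
time_s: 6.9
ee_pos: [0.5147, -0.0777, 0.0979]
tool_rot: [[0.193, 0.981, 0.0], [0.981, -0.193, 0.001], [0.001, 0.0, -1.0]]
contact_force: [-0.8, 7.1, 5.8]
opening: 0.018
gripper_force: 15.0
```

Tangential resistance is only about 2 N, which is hinge friction, so the bar isn't at the stop yet. I'll keep pushing gently.

Request:
{"name": "carry_out", "arguments": {"motion": [{"travel": [0, 0.0004, 0], "angular": [0, 0, 0.3], "gripper": -1}, {"travel": [0, 0.0004, 0], "angular": [0, 0, 0.3], "gripper": -1}, {"travel": [0, 0.0004, 0], "angular": [0, 0, 0.3], "gripper": -1}, {"travel": [0, 0.0004, 0], "angular": [0, 0, 0.3], "gripper": -1}, {"travel": [0, 0.0004, 0], "angular": [0, 0, 0], "gripper": -1}, {"travel": [0, 0, 0], "angular": [0, 0, 0], "gripper": -1}, {"travel": [0, 0, 0], "angular": [0, 0, 0], "gripper": -1}, {"travel": [0, 0, 0], "angular": [0, 0, 0], "gripper": -1}, {"travel": [0, 0, 0], "angular": [0, 0, 0], "gripper": -1}, {"travel": [0, 0, 0], "angular": [0, 0, 0], "gripper": -1}]}}

```text
time_s: 7.9
ee_pos: [0.5155, -0.0778, 0.0978]
tool_rot: [[0.213, 0.977, -0.002], [0.977, -0.213, 0.002], [0.001, -0.003, -1.0]]
contact_force: [-10.3, 8.4, 11.0]
opening: 0.0179
gripper_force: 15.0
```

It met the hard stop: 12 N tangential and the motion stalled. I'll release, rise and verify.

Request:
{"name": "carry_out", "arguments": {"motion": [{"travel": [0, 0.0003, 0], "angular": [0, 0, 0], "gripper": -1}, {"travel": [0, 0, 0], "angular": [0, 0, 0], "gripper": -1}, {"travel": [0, 0, 0], "angular": [0, 0, 0], "gripper": 0}, {"travel": [0, 0, 0], "angular": [0, 0, 0], "gripper": 0}, {"travel": [0, 0, 0], "angular": [0, 0, 0], "gripper": 0}, {"travel": [0, 0, -0.03], "angular": [0, 0, 0], "gripper": 0}, {"travel": [0, 0, -0.03], "angular": [0, 0, 0], "gripper": 0}, {"travel": [0, 0, -0.03], "angular": [0, 0, 0], "gripper": 0}, {"travel": [0, 0.03, -0.015], "angular": [0, 0, 0], "gripper": 0}, {"travel": [0, 0.04, 0], "angular": [0, 0, 0], "gripper": 0}]}}

```text
time_s: 8.9
ee_pos: [0.5865, -0.0941, 0.206]
tool_rot: [[0.213, 0.977, 0.005], [0.977, -0.213, -0.001], [-0.0, 0.005, -1.0]]
contact_force: [0.1, -0.6, 0.4]
opening: 0.0469
gripper_force: 0.0
```

Run:
```python
from h import *
s=observe();print(s["time_s"],s["ee_pos"],s["opening"])
q=np.array([.5722,-.0962,np.radians(168.9)])
for n in("top","side"):
    d=get_image(n);m=hsv(d,*COL["yellow"],BOX[n]);p=pts(d,m);print(n,m.sum())
    if len(p)>5: p=p[p[:,2]>np.percentile(p[:,2],95)-.006];print(p.mean(0).round(4),(tof(q,p)*1e3).mean(0).round(1))
    b=d["img"][135:330,220:400] if n=="top" else d["img"][220:375,165:420]
    cv2.imwrite(f"pics/l_{n}.png",cv2.convertScaleAbs(cv2.resize(b,None,fx=3,fy=3)[:,:,::-1],alpha=1.8))
```

```text
8.9 [ 0.58654629 -0.09410875  0.20596046] 0.04685118226258899
top 0
side 98
[ 0.513  -0.0798  0.1325] [61.2 -4.7]
```

View pics/l_side.png

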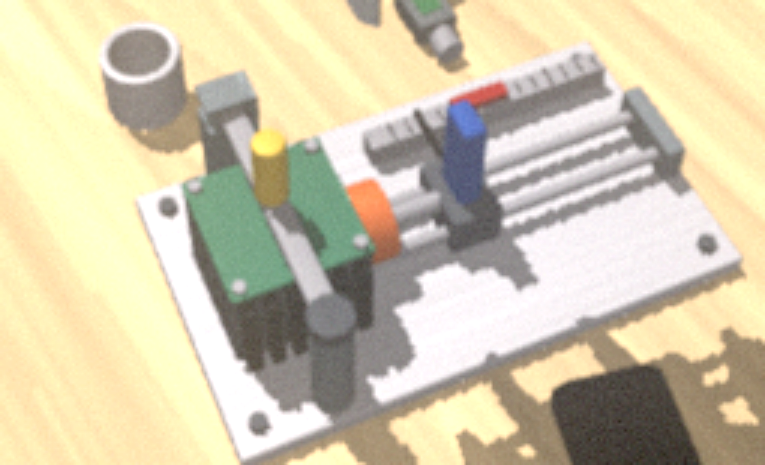

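The side view shows the bar lying across the unit with its end inside the grey fork (end near (232,125)) and the yellow knob at (270,145), i.e. fixture (61,-5). It is home. Next is the handle.

Request:
{"name": "carry_out", "arguments": {"motion": [{"travel": [-0.0036, 0.031, 0], "angular": [0, 0, -1.2], "gripper": 0}, {"travel": [0, 0, 0], "angular": [0, 0, 0], "gripper": 0}, {"travel": [0, 0, 0.024], "angular": [0, 0, 0], "gripper": 0}, {"travel": [0, 0, 0.024], "angular": [0, 0, 0], "gripper": 0}, {"travel": [0, 0, 0.024], "angular": [0, 0, 0], "gripper": 0}, {"travel": [0, 0, 0.024], "angular": [0, 0, 0], "gripper": 0}, {"travel": [0, 0, 0.024], "angular": [0, 0, 0], "gripper": 0}, {"travel": [0, 0, 0.022], "angular": [0, 0, 0], "gripper": 0}, {"travel": [0, 0, 0], "angular": [0, 0, 0], "gripper": -1}, {"travel": [0, 0, 0], "angular": [0, 0, 0], "gripper": -1}], "squeeze": 30}}

```text
time_s: 10.0
ee_pos: [0.6145, -0.1039, 0.0612]
tool_rot: [[0.193, 0.981, 0.0], [0.981, -0.193, -0.0], [-0.0, 0.0, -1.0]]
contact_force: [0.2, 0.1, -0.3]
opening: 0.0347
gripper_force: 0.0
```

Request:
{"name": "carry_out", "arguments": {"motion": [{"travel": [0, 0, 0], "angular": [0, 0, 0], "gripper": -1}, {"travel": [0, 0, 0], "angular": [0, 0, 0], "gripper": -1}, {"travel": [0, 0, 0], "angular": [0, 0, 0], "gripper": -1}, {"travel": [0, 0, 0], "angular": [0, 0, 0], "gripper": -1}, {"travel": [0, 0, 0], "angular": [0, 0, 0], "gripper": -1}, {"travel": [0, 0, 0], "angular": [0, 0, 0], "gripper": -1}, {"travel": [0, 0, 0], "angular": [0, 0, 0], "gripper": -1}, {"travel": [0, 0, 0], "angular": [0, 0, 0], "gripper": -1}, {"travel": [0, 0, 0], "angular": [0, 0, 0], "gripper": -1}, {"travel": [0, 0, 0], "angular": [0, 0, 0], "gripper": -1}]}}

```text
time_s: 11.0
ee_pos: [0.6171, -0.1044, 0.0619]
tool_rot: [[0.193, 0.981, 0.007], [0.981, -0.193, -0.001], [-0.0, 0.007, -1.0]]
contact_force: [18.4, -2.6, -5.5]
opening: 0.0138
gripper_force: 30.0
```

Request:
{"name": "carry_out", "arguments": {"motion": [{"travel": [0, 0.0054, 0], "angular": [0, 0, 0], "gripper": -1}, {"travel": [0, 0.0054, 0], "angular": [0, 0, 0], "gripper": -1}, {"travel": [0, 0.0054, 0], "angular": [0, 0, 0], "gripper": -1}, {"travel": [0, 0.0054, 0], "angular": [0, 0, 0], "gripper": -1}, {"travel": [0, 0.0054, 0], "angular": [0, 0, 0], "gripper": -1}, {"travel": [0, 0.0054, 0], "angular": [0, 0, 0], "gripper": -1}, {"travel": [0, 0.0054, 0], "angular": [0, 0, 0], "gripper": -1}, {"travel": [0, 0.0054, 0], "angular": [0, 0, 0], "gripper": -1}, {"travel": [0, 0, 0], "angular": [0, 0, 0], "gripper": -1}, {"travel": [0, 0, 0], "angular": [0, 0, 0], "gripper": -1}]}}

```text
time_s: 12.0
ee_pos: [0.6569, -0.1122, 0.0618]
tool_rot: [[0.193, 0.981, -0.0], [0.981, -0.193, -0.0], [-0.0, -0.0, -1.0]]
contact_force: [-7.4, 1.7, 7.6]
opening: 0.0141
gripper_force: 30.0
```

Run:
```python
from h import *
d=get_image("top");e=get_image("side")
c=np.zeros((560,800,3),np.uint8)
for i,(g,(l,t,r,b),w,h) in enumerate(((d,(295,150,345,220),400,560),(e,(280,225,350,280),400,314))):
    c[:h,400*i:400*i+400]=cv2.resize(cv2.convertScaleAbs(g["img"][t:b,l:r],alpha=1.8),(w,h),interpolation=0)[:,:,::-1]
cv2.imwrite("pics/p.png",c);s=observe();print(s["ee_pos"],s["contact_force"],s["time_s"])
```

```text
[ 0.6568604  -0.112201    0.06180709] [-8.02714519  1.25173113  7.94522554] 12.1
```

View pics/p.png

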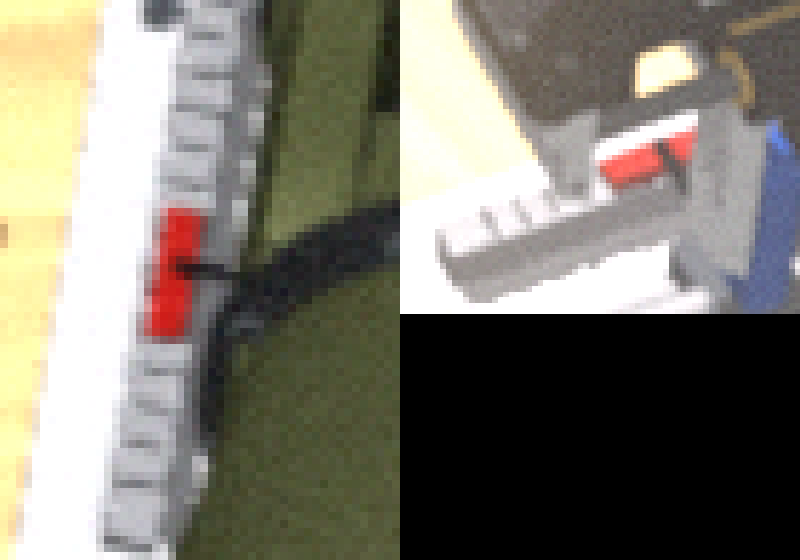

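The crops show the pointer at row 267 (about 271 after correcting for its height). The marker spans rows 208–338, so the pointer is near its middle, about 16.5 mm from the outer end. The 13 mm point is about 3 mm further out.

Request:
{"name": "carry_out", "arguments": {"motion": [{"travel": [0, 0.001, 0], "angular": [0, 0, 0], "gripper": -1}, {"travel": [0, 0.001, 0], "angular": [0, 0, 0], "gripper": -1}, {"travel": [0, 0.0009, 0], "angular": [0, 0, 0], "gripper": -1}, {"travel": [0, 0, 0], "angular": [0, 0, 0], "gripper": -1}, {"travel": [0, 0, 0], "angular": [0, 0, 0], "gripper": -1}, {"travel": [0, 0, 0], "angular": [0, 0, 0], "gripper": -1}, {"travel": [0, 0, 0], "angular": [0, 0, 0], "gripper": -1}, {"travel": [0, 0, 0], "angular": [0, 0, 0], "gripper": -1}, {"travel": [0, 0, 0], "angular": [0, 0, 0], "gripper": -1}, {"travel": [0, 0, 0], "angular": [0, 0, 0], "gripper": -1}]}}

```text
time_s: 13.1
ee_pos: [0.6597, -0.1127, 0.0618]
tool_rot: [[0.193, 0.981, -0.0], [0.981, -0.193, -0.0], [-0.0, -0.0, -1.0]]
contact_force: [-7.9, 0.6, 8.6]
opening: 0.0136
gripper_force: 30.0
```

Run:
```python
from h import *
d=get_image("top");e=get_image("side")
c=np.zeros((560,800,3),np.uint8)
for i,(g,(l,t,r,b),w,h) in enumerate(((d,(295,150,345,220),400,560),(e,(165,205,365,345),400,280))):
    c[:h,400*i:400*i+400]=cv2.resize(cv2.convertScaleAbs(g["img"][t:b,l:r],alpha=1.8),(w,h),interpolation=0)[:,:,::-1]
cv2.imwrite("pics/p2.png",c);s=observe();print(s["ee_pos"],s["contact_force"],s["gripper_force"],s["time_s"])
```

```text
[ 0.65964819 -0.11275854  0.06180669] [-7.44867393  1.43846977  7.37896142] 30.001559257507324 13.2
```

View pics/p2.png

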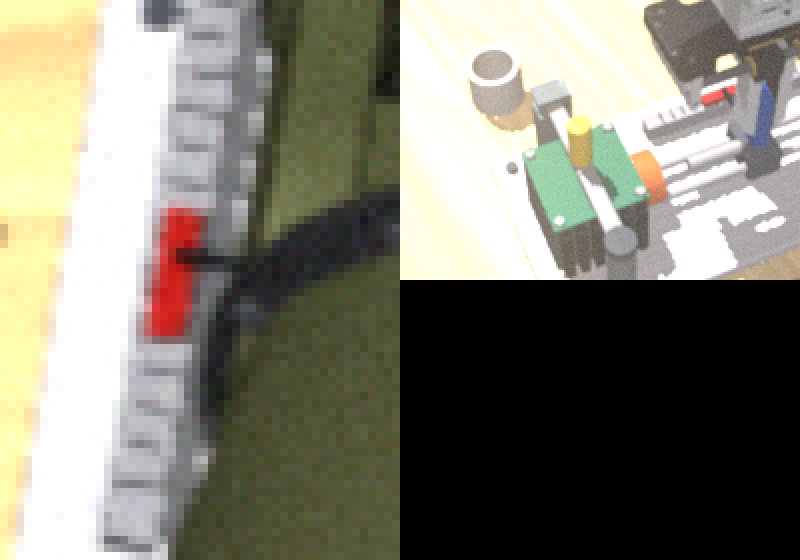

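The pointer is now at about row 260 (corrected), roughly 13.6 mm from the marker's outer end. The bar is still home in its fork and the grip is 30 N. Handing in.

```bash
python3 -c "
from bench import *
print(job_done())"
```

```text
the job is handed in; nothing more can be done
None
```

I handed the job in with the latch bar home and the slide held out against its spring, pointer over the red marker; the exact stop is my inference, because the marker lies at 90° to its description, so I set the pointer about 13.6 mm from its outer end (about 3 mm past its middle).

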